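# Pack the hand sander and latch its case

### The job

Take the orange hand sander out of the yellow bin and lay it flat on its black pad inside the blue case. Then shut the lid, hook the brass bail of the draw latch over the steel keeper on the lid, and push the red lever down until it snaps over centre, flat against the sloping front, so the lid is clamped. Leave the jar in the bin and everything else on the bench where it is.

Things in the scene. Friction and masses are not known exactly. Their poses are not given: they have to be found in the camera images.
- sander_mid (a point): Orange hand sander, loose, about 0.25 kg, flat on its black pad in the bin. Point: its centre, 20 mm above its underside; own x = long axis, z = up. Whole block 104 x 60 x 40 mm: the pad is the lowest 10 mm (104 x 60); the orange body above is 98 x 48 mm, to be gripped across the 48 mm. It starts with its long axis roughly along the bin's x.
- bin: Open yellow plastic bin, fixed to the bench, 180 mm (own x) x 240 mm (own y) x 60 mm high, walls and floor 5 mm. Origin: centre of its underside. It holds the sander in one half (y about +58 or -58 mm) and a jar in the other.
- case: Blue case, fixed. Origin on the bench; own x from its sloping front to its hinge, y across, z up. 210 mm wide (y -105 to 105). Open box 90 mm high from x -35 to 90 mm; walls 6 mm (inside x -29 to 84, y -99 to 99, padded floor at z 34). In front a solid 45-degree slope falls from (x -35, z 90) to (x -115, z 10). The draw latch sits on the slope at y = 0.
- lid (a joint): Hinge of the black lid: 0 = shut, grows as it opens upward; starts 1.5 to 1.8 rad open. Axis along the case's y at x 90, z 90 mm of the case. Flat plate, 125 mm from hinge to free edge, 210 mm wide, 10 mm thick: shut, it covers z 90 to 100. Stays where it is left (0.28 N m to move); can be pushed over and down from behind with shut fingers.
- lid_edge (a point): Middle of the lid's free front edge (half-way through its thickness), 125 mm from the hinge.
- keeper_notch (a point): On the steel keeper, a 24 mm wide hook fixed on the lid's front edge: where the bail's bar lies when home. With the lid shut own x = up the slope, z = out of it, and it is at x -49, y 0, z 110 mm of the case. Shelf 4 mm below it (-x); notch 16 mm wide along z, open to +x, between the back and a lip at z 8 to 12 mm that rises to x 7 mm: the bar must come in over the lip.
- lever (a joint): Hinge of the red lever: 0 = closed, flat along the slope, pointing down it; grows as it swings out and up (0.79 = level, pointing away from the lid; 2.36 = upright), at most 2.5; starts half open. Stays where left (0.045 N m). With the bail hooked, the last 0.8 rad stretch the bail (about 25 N in it, a few N at the lever's end); it snaps over centre at about 0.35.
- lever_pivot (a point): Hinge axis of the lever (along the case's y), 24 mm out from the slope; about x -75, y 0, z 84 mm in the case's frame. Own x = up the slope, z = out of the slope.
- lever_end (a point): On the lever's outer face (the face to press), 58 mm from the pivot along the lever. The red lever is 26 mm wide, 5 mm thick, reaches about 78 mm from the pivot, with a tip turned slightly outward. Own z = out of that face.
- bail (a joint): Hinge of the brass bail on the lever: 0 = as it lies when latched; grows as the bail swings out away from the lid. Lightly stiff (0.02 N m), it stays where it is left.
- bail_loop (a joint): Stretch of the brass bail in m (0 = slack, 0.002 to 0.003 when latched). Brass bail: a U of two 6 mm legs, 38 mm apart, straddling the lever; pivoted on the lever 18 mm from the lever's pivot; at its far end, about 50 mm from the bail's pivot, the legs carry the bail bar. Springy along its length: 8 N per mm, at most 6 mm.
- bail_bar (a point): Centre of the bail's round cross bar, 8 mm in diameter, 52 mm long along the case's y; it can be pinched by its two free ends (across the 52 mm). When the bar is carried, bail and lever swing along with it; it can be brought anywhere 33 to 68 mm from the lever's pivot.
- jar_mid (a point): Amber glass jar with steel cap, 56 mm across, 75 mm high, loose in the bin's other half; leave it there (it may shift by a few mm at most). Point at its centre.
- glue_mid (a point): White glue bottle, 60 mm across, 180 mm high, standing loose at the back between case and bin; leave it. Point half-way up.
- offcut_mid (a point): Loose wooden offcut, 50 x 160 x 30 mm, at the back left; leave it. Point at its centre.
- mug_mid (a point): Blue mug, 80 mm across, 90 mm high, at the back right; leave it. Point half-way up.
- mallet_mid (a point): Hammer lying far left; leave it. Point at its origin.
- can_mid (a point): Green can, 70 mm across, 110 mm high, far right; leave it. Point half-way up.
Mind the look-alikes: they are no part of the job. What is meant by the part that bears sander_mid is not purple, and is the larger of those in its own colour.

How it is judged (in metres and radians):
On the way, in this order (a step that is already met when the one before it is completed fails the run):
1. The sander lies flat on its pad inside the open case (x of sander_mid in the frame of case between -0.029 and 0.084 m and y of sander_mid in the frame of case between -0.1 and 0.1 m and z of sander_mid in the frame of case below 0.064 m and angle between sander_mid's own z axis and vertical below 0.2 rad and value of joint lid above 0.6 rad), for 0.3 s.
2. The lid is shut (value of joint lid below 0.03 rad and x of sander_mid in the frame of case between -0.029 and 0.084 m and y of sander_mid in the frame of case between -0.1 and 0.1 m and z of sander_mid in the frame of case below 0.064 m and angle between sander_mid's own z axis and vertical below 0.2 rad), for 0.2 s.
3. The bail's bar lies in the keeper's notch, behind its lip (distance between bail_bar and keeper_notch below 0.009 m and value of joint lid below 0.03 rad), for 0.1 s.
4. The lever is snapped down flat with the bail hooked and taut (all of step 3 and value of joint lever below 0.12 rad and value of joint bail_loop above 0.001 m), for 0.2 s.
At the end, for the whole second after the job is handed in: The sander lies flat inside the case, the lid is shut (within 0.03 rad), the bail's bar lies in the keeper's notch (within 9 mm of its centre) and the bail is stretched by over 1 mm, and the lever is closed (within 0.12 rad) (all of step 4 and x of sander_mid in the frame of case between -0.029 and 0.084 m and y of sander_mid in the frame of case between -0.1 and 0.1 m and z of sander_mid in the frame of case below 0.064 m and angle between sander_mid's own z axis and vertical below 0.2 rad); the robot touches nothing.
It fails at once if The jar in the bin is moved by more than 40 mm (distance of jar_mid from where it was at the start of the episode above 0.04 m).
It fails at once if Another loose thing on the bench (glue bottle, offcut, mug, hammer, can) is moved by more than 30 mm (distance of any of glue_mid, offcut_mid, mug_mid, mallet_mid, can_mid from where it was at the start of the episode above 0.03 m).
It also fails if it takes over 72 s, if anything falls off the work surface, if the arm or the gripper's body presses on something with over 40 N, if the wrist force passes 120 N, or if a joint passes its speed limit or range.

### The arm

A 6-joint arm with a two-finger parallel gripper is mounted at the origin on the work surface. World frame = base frame: x ahead of the robot, y to its left, z up, the work surface at z = 0. Lengths are in mm, angles in rad, forces in N, time in s.
With the tool pointing down it reaches from about 300 to 875 mm from the base axis. Payload 6.4 kg.
Tool frame: the origin (TCP) lies on the centre line of the jaws, within the pads' length; the fingertips stand 11 mm ahead of it and the grasp point (between the pads) lies 8 mm behind it; z points along the fingers, y is the line along which they close (so a half turn about z gives the same grasp; the last joint's range is limited). The gripper opens to 85 mm and grips with 20 to 120 N. Pads are 22 mm wide; open, the fingers measure 114 mm over their backs; the gripper's body (76 mm by 85 mm) begins 54 mm behind the grasp point. The pads swing forward as they close: fully open they stand 13 mm farther back than shut.
Start: joints at [0.992, 0.181, 1.607, -0, 1.354, -0.206], TCP at [209.419, 535.523, 242.288] pointing down, gripper open.
Joint ranges: [-2.99, 2.99], [-0.89, 2.07], [0.3, 2.58], [-1.14, 4.28], [0, 2.63], [-3.12, 3.12]. Speed limits (rad/s): [2.57, 2.57, 3.01, 3.14, 3.14, 3.14].

### API

Orientations are given as a unit quaternion [w, x, y, z].
In Python, from cell import bot, viewer gives the robot as it stands.
- The arm moves only by the shell command python3 -m crank 'ROWS'. ROWS is text: rows parted by semicolons, each of 5 numbers parted by spaces: the finger opening in mm, from 0 to 85.4, then the shift along the tool's x, y, z in mm, then the turn about the tool's z in degrees. A call has 1 to 8 rows; each row is the pose to reach, as a shift and turn from the pose commanded when the call began, along the tool's axes at that moment; what a row does not reach only later rows make up. A row lasts 1/10 s, in which the tool goes at most 50 mm and 8.59 degrees, less where a joint would pass 70% of its speed; a pose out of reach is approached as far as the arm can. A call with a gripper value outside its range is refused whole. The fingers move at their own pace and stop on an object; the grip force is fixed at half the most. Time passes only in rows, so rows that repeat a pose let the fingers close. It gives the time, the measured TCP pose, the force, the opening and the grip force at its end, in the units of the state.
- bot.read_state(): the state, without advancing time (a new reading comes with each control period).
- viewer.camera(name): name is "side" or "top" or "wrist"; returns a dict with "color" (420x560x3 uint8, red, green, blue), "fx", "fy", "cx", "cy" (pixels), "pose" (4x4, takes a point from camera to world coordinates). Camera axes: x right, y down, z forward; pixel columns grow to the right and rows downward; lengths in mm; the calibration is good to about 2 mm. A picture is of the moment at which its call begins. There is no depth.
- bot.job_done(): hands the job in; it is judged then, once.
The state is a dict: "time_s": time; "q": joint angles; "joint_velocities": joint speeds; "effort": joint torques, N m; "ee_pos": TCP position; "tool_rot": TCP orientation; "ft_force": force on the tool from outside, world axes, zero at the start; "wrist_torque": the same for the moment, N m; "finger_gap": opening from 0.0 (shut) to 1.0 (fully open); "grasp_force": force on a finger pad.
Only numpy, scipy, OpenCV 4.12 (cv2) and the standard library are available. Lean on these libraries where they do the work, as an engineer would, in place of code of your own. Each camera call takes 0.05 s, during which the arm holds its last target. There are 200 camera calls.

## Working session

There is one attempt and no reset: what is moved stays moved. The work goes in short steps, Python scripts to look and compute and a shell command to move; the robot and the scene stay as the last step left them, time stands still between calls to the robot, and variables do not carry over. Pictures are saved under pics/ and viewed, at most 10 in all, crops included, and the job is handed in when it is done.

```bash
ls; mkdir -p pics; cat > h.py <<'E'
import numpy as np, cv2
from cell import bot, viewer
def cam(n):
    c=viewer.camera(n); return c
def save(c,p,crop=None,s=1):
    im=c["color"][:,:,::-1]
    if crop: im=im[crop[1]:crop[3],crop[0]:crop[2]]
    im=cv2.resize(im,None,fx=s,fy=s,interpolation=cv2.INTER_CUBIC); cv2.imwrite(p,im)
def ray(c,u,v):
    P=np.array(c["pose"]); d=P[:3,:3]@np.array([(u-c["cx"])/c["fx"],(v-c["cy"])/c["fy"],1]); return P[:3,3],d/np.linalg.norm(d)
def plane(c,u,v,z):
    o,d=ray(c,u,v); return o+d*(z-o[2])/d[2]
def proj(c,p):
    P=np.array(c["pose"]); q=P[:3,:3].T@(np.asarray(p,float)-P[:3,3]); return np.array([c["fx"]*q[0]/q[2]+c["cx"],c["fy"]*q[1]/q[2]+c["cy"]])
def tri(c1,p1,c2,p2):
    o1,d1=ray(c1,*p1);o2,d2=ray(c2,*p2)
    s=np.linalg.lstsq(np.c_[d1,-d2],o2-o1,rcond=None)[0]
    a,b=o1+d1*s[0],o2+d2*s[1]; return (a+b)/2,np.linalg.norm(a-b)
E
python3 - <<'E'
from h import *
ims=[]
for n in("top","side"):
    c=cam(n); save(c,f"pics/{n}0.png"); print(n,c["fx"],c["cx"],c["cy"],np.round(c["pose"],3).tolist())
print(bot.read_state())
E
```

```text
pics
top 509.5201009086901 278.9537490343982 210.6358120662384 [[-0.001, -0.984, 0.177, 238.067], [-1.0, 0.001, 0.0, -10.372], [-0.0, -0.177, -0.984, 1685.829], [0.0, 0.0, 0.0, 1.0]]
side 505.70930876019355 273.0997983716509 206.1657782456229 [[-1.0, 0.001, 0.026, 522.264], [-0.018, 0.717, -0.697, 967.239], [-0.019, -0.697, -0.717, 1096.467], [0.0, 0.0, 0.0, 1.0]]
{'time_s': 0.1, 'q': array([ 9.91687650e-01,  1.81484641e-01,  1.60785406e+00,  3.17610262e-05,
        1.35381214e+00, -2.06278703e-01]), 'joint_velocities': array([-7.94548045e-04, -2.10362712e-03, -2.88320979e-03,  1.27066323e-03,
        5.85270120e-04, -3.77371886e-05]), 'effort': array([ 9.03137297e-04, -4.45873511e+01, -3.52238274e+01, -2.26061361e-04,
        4.04162274e-03,  1.03341421e-05]), 'ee_pos': array([209.15360301, 535.12243505, 241.49024344]), 'tool_rot': array([-3.12467517e-04,  1.85340506e-01,  9.82674051e-01, -7.13856560e-04]), 'ft_force': array([ 1.14391024, -0.60342097, -0.84057328]), 'wrist_torque': array([-0.00049655, -0.00734415, -0.04419415]), 'grasp_force': 0.0, 'finger_gap': 1.0014551502245121}
```

View pics/top0.png

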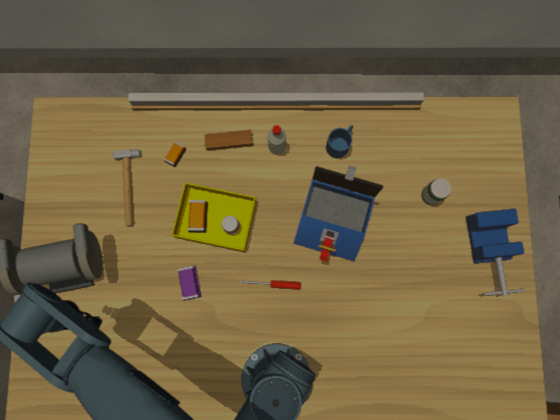

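View pics/side0.png

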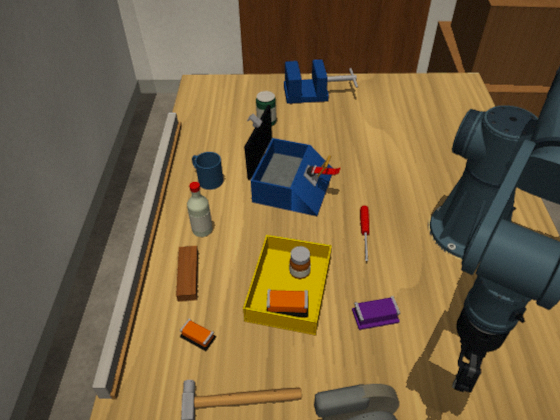

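```bash
python3 - <<'E'
from h import *
c=cam("top"); save(c,"pics/top1.png",(160,140,400,275),3.33)
s=cam("side")
import pickle; pickle.dump((c,s),open("c0.pkl","wb"))
for n,k,zs in(("top",c,(30,40)),("side",s,(30,40))):
    hsv=cv2.cvtColor(k["color"],cv2.COLOR_RGB2HSV)
    for nm,lo,hi in(("orange",(5,200,120),(18,255,255)),("yellow",(24,180,80),(33,255,255)),("blue",(105,120,40),(118,255,255)),("purple",(130,100,40),(150,255,255))):
        m=cv2.inRange(hsv,lo,hi); cs,_=cv2.findContours(m,0,2)
        for q in cs:
            if cv2.contourArea(q)>40:
                r=cv2.minAreaRect(q); print(n,nm,cv2.contourArea(q),np.round(cv2.boxPoints(r),1).tolist(),np.round(plane(k,*r[0],40)[:2],1))
E
```

```text
top yellow 4028.0 [[171.0, 235.6999969482422], [183.1999969482422, 180.5], [256.3999938964844, 196.8000030517578], [244.10000610351562, 251.89999389648438]] [515.6 203.5]
top blue 967.0 [[470.5, 231.10000610351562], [519.5999755859375, 225.60000610351562], [523.0999755859375, 257.1000061035156], [474.0, 262.6000061035156]] [ 422.7 -716.7]
top blue 528.0 [[475.70001220703125, 212.89999389648438], [515.9000244140625, 208.89999389648438], [517.4000244140625, 223.8000030517578], [477.20001220703125, 227.8000030517578]] [ 507.3 -722.4]
top blue 3687.5 [[293.6000061035156, 242.5], [312.3999938964844, 178.89999389648438], [374.6000061035156, 197.39999389648438], [355.70001220703125, 260.8999938964844]] [ 502.8 -190.6]
top purple 400.5 [[177.8000030517578, 268.8999938964844], [194.89999389648438, 265.79998779296875], [200.3000030517578, 295.79998779296875], [183.1999969482422, 298.8999938964844]] [301.  277.7]
side orange 329.0 [[181.0, 332.29998779296875], [188.5, 318.8999938964844], [210.10000610351562, 331.0], [202.6999969482422, 344.3999938964844]] [736.1 352.3]
side orange 638.5 [[268.0, 290.0], [304.0, 290.0], [304.0, 311.0], [268.0, 311.0]] [523.2 264.6]
side yellow 5405.5 [[242.5, 308.3999938964844], [257.20001220703125, 230.8000030517578], [331.3999938964844, 244.8000030517578], [316.79998779296875, 322.3999938964844]] [520.6 192.3]
side blue 3965.5 [[246.5, 200.0], [260.8999938964844, 134.39999389648438], [335.5, 150.6999969482422], [321.20001220703125, 216.3000030517578]] [ 507.5 -192.9]
side blue 1306.0 [[282.3999938964844, 61.400001525878906], [324.8999938964844, 58.79999923706055], [327.5, 100.19999694824219], [285.0, 102.80000305175781]] [ 450.4 -729.8]
side purple 881.0 [[351.20001220703125, 304.3999938964844], [393.8999938964844, 296.6000061035156], [398.5, 321.79998779296875], [355.70001220703125, 329.6000061035156]] [309.5 299.4]
```

View pics/top1.png

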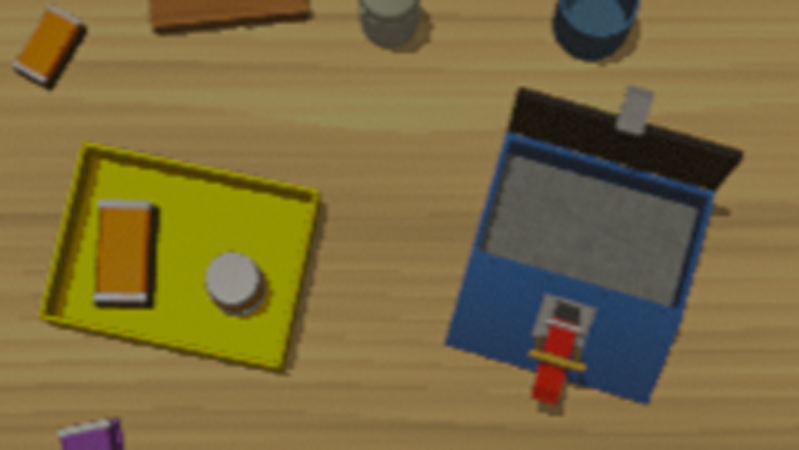

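The sander meant is the large orange block in the bin, at top pixels (197,216). The orange block at (174,155) is smaller, and the purple one at (189,283) is excluded by colour. The crop confirms this. It also shows the case with its hinge away from the robot and its latch at crop (555,350).

```bash
python3 - <<'E'
from h import *
import pickle; from scipy.optimize import least_squares
c,s=pickle.load(open("c0.pkl","rb"))
f=lambda a:np.array(a)/3.33+[160,140]-0.35
def T(p,m): x,y,t=p; m=np.asarray(m,float); return np.c_[x+m[:,0]*np.cos(t)-m[:,1]*np.sin(t),y+m[:,0]*np.sin(t)+m[:,1]*np.cos(t),m[:,2]]
def fit(m,px,p0,k=c):
    r=least_squares(lambda p:(np.array([proj(k,q) for q in T(p,m)])-px).ravel(),p0,x_scale=[100,100,1]); return r.x,r.fun.reshape(-1,2)
case,res=fit([(90,105,90),(90,-105,90),(-115,105,10),(-115,-105,10),(-35,105,90),(-35,-105,90)],f([(510,135),(713,190),(446,345),(650,403),(483,250),(678,305)]),[500,-190,-.25]); print("case",case.round(3),res.round(1).tolist())
b,res=fit([(90,120,60),(90,-120,60),(-90,120,60),(-90,-120,60)],f([(85,145),(319,193),(42,322),(285,372)]),[515,203,-.2]); print("bin",b.round(3),res.round(1).tolist())
sd,res=fit([(49,24,40),(49,-24,40),(-49,24,40),(-49,-24,40)],f([(100,203),(152,203),(95,302),(147,303)])-0,[515,260,-.0]); print("sander z45",sd.round(3),res.round(1).tolist())
print(plane(c,*f((124,252)),45))
# lever
for n,m in(("lidL",(90,105,90)),("rimF",(-35,105,90)),("front",(-115,105,10)),("frontR",(-115,-105,10))): print(n,proj(s,T(case,[m])[0]).round(1))
for q in[(90,120,60),(-90,120,60),(90,-120,60),(-90,-120,60)]: print("bin side",proj(s,T(b,[q])[0]).round(1))
st=bot.read_state(); 
from scipy.spatial.transform import Rotation as R
q=st['tool_rot'];print(R.from_quat([*q[1:],q[0]]).as_matrix().round(3))
E
```

```text
case [ 5.13678e+02 -1.92117e+02 -2.80000e-01] [[-1.0, -1.5], [1.3, -0.4], [0.3, -0.8], [0.5, -0.6], [-3.3, 0.8], [2.2, 2.3]]
bin [ 5.10162e+02  1.98206e+02 -2.00000e-01] [[-0.4, -0.1], [1.1, -0.3], [-0.4, 0.3], [-0.3, 0.0]]
sander z45 [ 5.18131e+02  2.59048e+02 -2.00000e-02] [[0.5, 0.1], [-0.6, 0.3], [0.5, -0.2], [-0.4, -0.2]]
[517.78356123 257.76327715  45.        ]
lidL [249.7 180.5]
rimF [290.9 188.6]
front [316.8 213.3]
frontR [332.2 167.8]
bin side [244.7 307.4]
bin side [319.1 320.8]
bin side [267.1 233.4]
bin side [333.  243.6]
[[-0.931  0.364 -0.001]
 [ 0.364  0.931 -0.001]
 [ 0.    -0.001 -1.   ]]
```

```bash
python3 - <<'E'
from h import *
s=cam("side"); save(s,"pics/side1.png",(230,100,350,330),2.5)
E
```

```text
(no output)
```

View pics/side1.png

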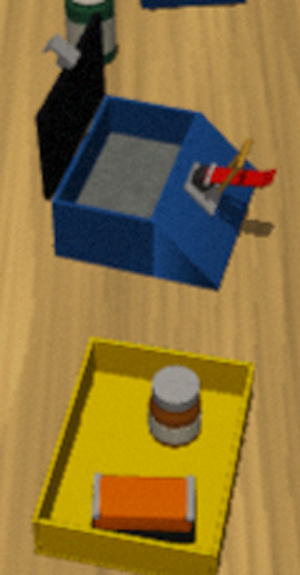

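```bash
cat >> h.py <<'E'
from scipy.spatial.transform import Rotation as Ro
def st():
    s=bot.read_state(); q=s['tool_rot']; return s,np.array(s['ee_pos']),Ro.from_quat([*q[1:],q[0]]).as_matrix()
def go(x,y,z,yang=None):
    "rows numbers to get to world xyz with tool y at world angle yang (deg)"
    s,p,M=st(); d=M.T@(np.array([x,y,z])-p); t=0
    a=np.degrees(np.arctan2(M[1,1],M[0,1]))
    if yang is not None: t=-((yang-a+180)%360-180)
    print("shift",d.round(1),"turn",round(t,1),"| now",p.round(1),"yang",round(a,1),"zax",M[:,2].round(3),"q",np.degrees(s['q']).round(0),"t",round(s['time_s'],2),"f",np.round(s['ft_force'],1),"gap",round(s['finger_gap'],3),"gf",round(s['grasp_force'],1))
C=(513.7,-192.1,-0.28)
def c2w(x,y,z):
    c,s=np.cos(C[2]),np.sin(C[2]); return np.array([C[0]+x*c-y*s,C[1]+x*s+y*c,z])
def w2c(p):
    c,s=np.cos(C[2]),np.sin(C[2]); d=np.asarray(p)[:2]-C[:2]; return np.array([d[0]*c+d[1]*s,-d[0]*s+d[1]*c,p[2]])
E
python3 -m crank '68 -388 -146 80 -20;68 -388 -146 80 -20;68 -388 -146 80 -20;68 -388 -146 80 -20;68 -388 -146 80 -20;68 -388 -146 80 -20;68 -388 -146 80 -20;68 -388 -146 80 -20'
python3 -c "
from h import *
go(518,258,160,88.9)"
```

```text
time_s: 1.05
ee_pos: [496.8, 276.5, 167.7]
tool_rot: [0.0, 0.012, 1.0, 0.0]
ft_force: [0.5, 0.6, 0.1]
finger_gap: 0.798
grasp_force: 0.0
shift [-21.6 -18.    7.7] turn -0.3 | now [496.8 276.5 167.7] yang 88.6 zax [ 0.  0. -1.] q [ 17.  14.  97.   0.  69. -71.] t 1.05 f [0.5 0.6 0.1] gap 0.798 gf 0.0
```

```bash
python3 -m crank '68 -21 -18 8 0;68 -21 -18 8 0;68 -21 -18 8 0' >/dev/null
python3 - <<'E'
from h import *
go(518,258,28,88.9)
w=cam("wrist"); save(w,"pics/w0.png"); print(np.round(w["pose"],2).tolist(),w["fx"],w["cx"],w["cy"])
hsv=cv2.cvtColor(w["color"],cv2.COLOR_RGB2HSV); m=cv2.inRange(hsv,(5,180,80),(18,255,255))
cs,_=cv2.findContours(m,0,2); q=max(cs,key=cv2.contourArea); r=cv2.minAreaRect(q); b=cv2.boxPoints(r)
print(r,[plane(w,*x,45)[:2].round(1) for x in b],plane(w,*r[0],45).round(1))
E
```

```text
shift [ -2.2  -1.1 131.6] turn -0.4 | now [516.  259.1 159.6] yang 88.5 zax [-0.001  0.    -1.   ] q [ 15.  16.  96.   0.  69. -74.] t 1.35 f [-0.9  0.8  0.4] gap 0.794 gf 0.0
[[0.03, 0.96, 0.27, 448.38], [1.0, -0.02, -0.01, 261.7], [-0.0, 0.27, -0.96, 290.21], [0.0, 0.0, 0.0, 1.0]] 373.6187149168722 277.0303655777022 213.45120627471704
((280.0, 217.0), (118.0, 70.0), 90.0) [array([478.4, 239.9]), array([479.5, 285.7]), array([563.6, 285.8]), array([562.3, 235.8])] [519.1 261.9  45. ]
```

View pics/w0.png

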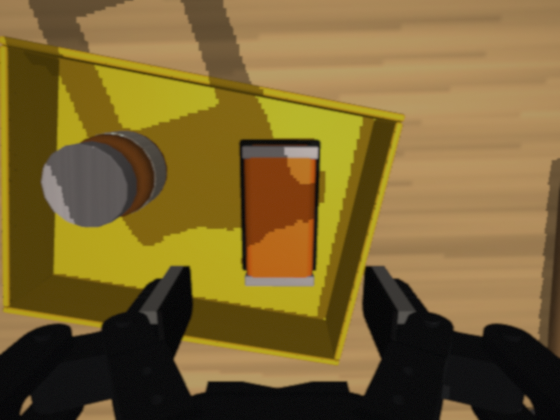

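The sander lies at wrist-view pixels (280,213), between the fingers, and the jar is clear at (95,180). I'll descend now.

```bash
python3 -m crank '62 -2.5 2 0 0;62 -2.5 2 50 0;62 -2.5 2 95 0;62 -2.5 2 120 0;62 -2.5 2 131 0;62 -2.5 2 131 0;40 -2.5 2 131 0;40 -2.5 2 131 0'
python3 -m crank '40 0 0 0 0;40 0 0 0 0;40 0 0 0 0'
python3 -c "
from h import *
go(518,258,160,88.9)"
```

```text
time_s: 2.2
ee_pos: [520.4, 262.4, 31.4]
tool_rot: [0.002, 0.012, 1.0, 0.001]
ft_force: [1.2, 0.0, -1.1]
finger_gap: 0.547
grasp_force: 63.4
time_s: 2.5
ee_pos: [520.1, 262.1, 31.0]
tool_rot: [0.002, 0.012, 1.0, 0.001]
ft_force: [-1.4, -0.3, 7.1]
finger_gap: 0.549
grasp_force: 64.6
shift [   1.6   -4.  -129. ] turn -0.3 | now [520.1 262.1  31. ] yang 88.6 zax [ 0.003  0.001 -1.   ] q [ 15.  27.  98.   0.  55. -74.] t 2.5 f [-1.4 -0.3  7.1] gap 0.549 gf 64.6
```

```bash
python3 -m crank '40 0 0 -50 0;40 0 0 -100 0;40 0 0 -150 0;40 0 0 -160 0;40 0 0 -160 0'
python3 -c "
from h import *
print(c2w(24,0,190)); go(*c2w(24,0,190),-16.04)"
```

```text
time_s: 3.0
ee_pos: [520.2, 261.9, 192.0]
tool_rot: [0.003, 0.012, 1.0, 0.001]
ft_force: [0.2, -0.5, -1.8]
finger_gap: 0.549
grasp_force: 63.8
[ 536.76533052 -198.73253557  190.        ]
shift [ -27.5 -460.1    1.4] turn 104.7 | now [520.2 261.9 192. ] yang 88.6 zax [ 0.006  0.001 -1.   ] q [ 15.  14.  94.  -0.  72. -74.] t 3.0 f [ 0.2 -0.5 -1.8] gap 0.549 gf 63.8
```

```bash
python3 -m crank '40 -27 -460 1 104.7;40 -27 -460 1 104.7;40 -27 -460 1 104.7;40 -27 -460 1 104.7;40 -27 -460 1 104.7;40 -27 -460 1 104.7;40 -27 -460 1 104.7;40 -27 -460 1 104.7'
python3 -c "
from h import *
go(*c2w(24,0,190),-16.04)"
```

```text
time_s: 3.8
ee_pos: [530.8, -139.5, 185.3]
tool_rot: [-0.002, 0.577, 0.817, -0.0]
ft_force: [1.2, 1.4, -1.1]
finger_gap: 0.547
grasp_force: 63.7
shift [-57.8 -14.1  -4.9] turn 35.6 | now [ 530.8 -139.5  185.3] yang 19.5 zax [-0.004  0.002 -1.   ] q [-27.  11.  99.   0.  71. -47.] t 3.8 f [ 1.2  1.4 -1.1] gap 0.547 gf 63.7
```

```bash
python3 -m crank '40 -54 -14 -4 35.6;40 -54 -14 -4 35.6;40 -54 -14 -4 35.6;40 -54 -14 -4 35.6;40 -54 -14 -4 35.6;40 -54 -14 -4 35.6;40 -54 -14 -4 35.6'
python3 - <<'E'
from h import *
go(*c2w(24,0,62),-16.04)
w=cam("wrist"); save(w,"pics/w1.png")
for p in [(90,105,90),(90,-105,90),(-35,105,90),(-35,-105,90),(-29,99,34),(-29,-99,34),(-115,0,10)]: print(p,proj(w,c2w(*p)).round(0))
E
```

```text
time_s: 4.5
ee_pos: [537.3, -193.3, 191.1]
tool_rot: [-0.001, 0.796, 0.605, -0.0]
ft_force: [-0.5, -0.0, -2.4]
finger_gap: 0.546
grasp_force: 63.7
shift [ -5.5   1.1 129. ] turn 0.5 | now [ 537.3 -193.3  191.1] yang -15.5 zax [-0.002  0.001 -1.   ] q [-32.  13.  95.  -0.  72. -16.] t 4.5 f [-0.5 -0.  -2.4] gap 0.546 gf 63.7
(90, 105, 90) [395.  55.]
(90, -105, 90) [368. 366.]
(-35, 105, 90) [178.  53.]
(-35, -105, 90) [196. 365.]
(-29, 99, 34) [206.  73.]
(-29, -99, 34) [216. 316.]
(-115, 0, 10) [116. 198.]
```

View pics/w1.png

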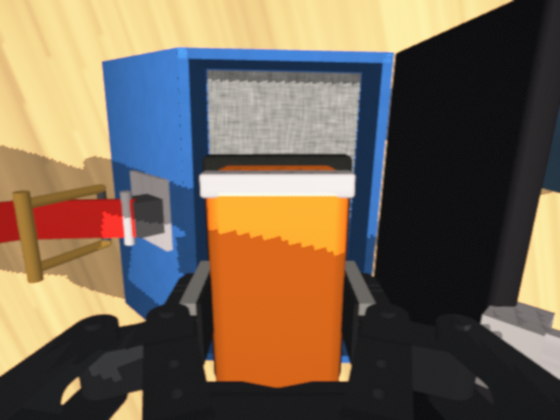

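The case corners land within 5 px of prediction: (393,57) and (183,50). The sander hangs centred over the opening, so I'll lower it.

```bash
python3 -m crank '40 0 1 50 0;40 0 1 90 0;40 0 1 115 0;40 0 1 125 0;40 0 1 129 0;40 0 1 129 0'
python3 -c "
from h import *
go(*c2w(24,0,62),-16.04)"
```

```text
time_s: 5.15
ee_pos: [539.4, -194.3, 63.8]
tool_rot: [0.0, 0.797, 0.604, 0.0]
ft_force: [-0.5, -0.4, -1.4]
finger_gap: 0.549
grasp_force: 64.6
shift [-5.  -1.4  1.8] turn 0.4 | now [ 539.4 -194.3   63.8] yang -15.7 zax [ 0.001 -0.001 -1.   ] q [-32.  23.  99.   0.  58. -16.] t 5.15 f [-0.5 -0.4 -1.4] gap 0.549 gf 64.6
```

```bash
python3 -m crank '40 0 0 3 0;40 0 0 4 0;40 0 0 4 0;62 0 0 4 0;62 0 0 4 0;62 0 0 4 0'; python3 -m crank '62 0 0 -40 0;62 0 0 -85 0;62 0 0 -130 0;62 0 0 -165 0;62 0 0 -165 0'
python3 - <<'E'
from h import *
go(*c2w(24,0,62),-16.04)
w=cam("wrist"); hsv=cv2.cvtColor(w["color"],cv2.COLOR_RGB2HSV); m=cv2.inRange(hsv,(5,180,80),(18,255,255))
cs,_=cv2.findContours(m,0,2); q=max(cs,key=cv2.contourArea); r=cv2.minAreaRect(q)
print(r,[w2c(plane(w,*x,74)).round(1) for x in cv2.boxPoints(r)])
c=cam("top"); save(c,"pics/top2.png",(260,140,400,275),4); s=cam("side"); save(s,"pics/side2.png",(230,90,370,225),4)
a=cv2.imread("pics/top2.png");b=cv2.imread("pics/side2.png"); cv2.imwrite("pics/both2.png",cv2.resize(np.hstack([a,b]),(800,386)))
E
```

```text
time_s: 5.75
ee_pos: [539.0, -194.2, 59.5]
tool_rot: [0.0, 0.797, 0.604, 0.0]
ft_force: [0.1, -0.1, 0.2]
finger_gap: 0.722
grasp_force: 0.0
time_s: 6.25
ee_pos: [541.8, -195.8, 230.9]
tool_rot: [0.005, 0.797, 0.604, 0.002]
ft_force: [0.6, -0.4, 0.0]
finger_gap: 0.722
grasp_force: 0.0
shift [ -3.7  -6.  168.9] turn 0.3 | now [ 541.8 -195.8  230.9] yang -15.7 zax [ 0.01  -0.006 -1.   ] q [-32.  11.  93.  -0.  76. -16.] t 6.25 f [ 0.6 -0.4  0. ] gap 0.722 gf 0.0
((271.0, 197.0), (102.0, 62.0), 90.0) [array([ 1.5, 45.6, 74. ]), array([48.7, 45.8, 74. ]), array([ 50.7, -37. ,  74. ]), array([ -0.2, -37.1,  74. ])]
```

View pics/both2.png

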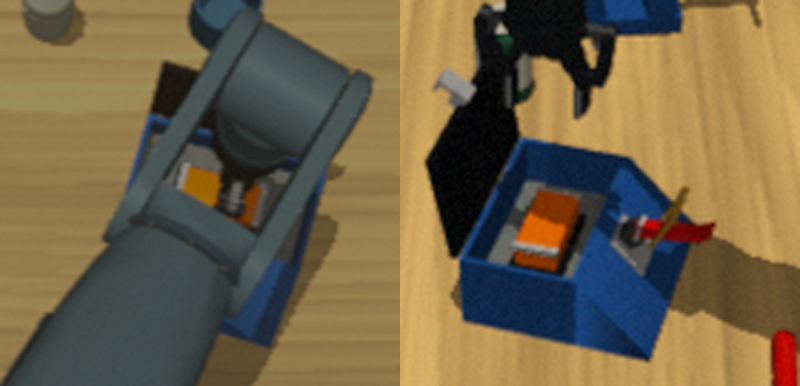

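Sander is flat inside the case at case (25,4). In the right half of the picture, the lid's near free corner is at (427,160). Next I work out the lid angle.

```bash
python3 - <<'E'
from h import *
import pickle; c,s=pickle.load(open("c0.pkl","rb"))
def yplane(k,u,v,y):
    o,d=ray(k,u,v); n=np.array([-np.sin(C[2]),np.cos(C[2]),0]); q=c2w(0,y,0); return w2c(o+d*((q-o)@n)/(d@n))
p=yplane(s,230+27/2.857,90+160/2.857,105); print("lid corner",p,np.arctan2(p[2]-90,90-p[0]))
# side1 crop corner (38,120)/2.5
p=yplane(s,230+38/2.5,100+120/2.5,105); print(p,np.arctan2(p[2]-90,90-p[0]))
for n,uv in(("mug",(339,143)),("glue",(277,133)),("can",(436,190))): print(n,w2c(plane(c,*uv,90)).round(0))
go(*c2w(150,-60,265),-16.04)
E
```

```text
lid corner [113.03276351 105.         213.84346598] 1.7546782723058496
[ 96.43725123 105.         210.44381891] 1.6241916149319857
mug [230.  51.  90.]
glue [207. 255.  90.]
can [ 164. -288.   90.]
shift [-65.9 125.4 -41.6] turn 0.3 | now [ 538.4 -193.8  223.5] yang -15.7 zax [-0.001  0.    -1.   ] q [-32.  11.  94.  -0.  75. -16.] t 6.4 f [-0.1 -0.3 -0.3] gap 0.73 gf 0.0
```

```bash
python3 -m crank '0 -35 0 -40 0;0 -66 0 -62 0;0 -66 45 -62 0;0 -66 90 -62 0;0 -66 130 -62 0;0 -66 130 -62 0;0 -66 130 -62 0'
python3 -c "
from h import *
go(*c2w(155,-60,200),-16.04); print(w2c(st()[1]))"
```

```text
time_s: 7.1
ee_pos: [645.4, -292.2, 281.9]
tool_rot: [-0.003, 0.797, 0.604, -0.001]
ft_force: [0.5, 1.0, 0.6]
finger_gap: -0.0
grasp_force: 0.0
shift [-0.3  1.2 81.9] turn 0.3 | now [ 645.4 -292.2  281.9] yang -15.7 zax [-0.005  0.003 -1.   ] q [-34.  26.  68.  -0.  87. -18.] t 7.1 f [0.5 1.  0.6] gap -0.0 gf 0.0
[154.27385159 -59.83688358 281.9219393 ]
```

```bash
python3 -m crank '0 0 0 45 0;0 0 0 90 0;0 0 -15 94 0;0 0 -30 97 0;0 0 -46 97 0;0 0 -62 97 0;0 0 -75 100 0;0 0 -87 105 0'
python3 -m crank '0 0 -13 10 0;0 0 -26 22 0;0 0 -33 32 0;0 0 -40 43 0;0 0 -44 55 0;0 0 -47 67 0;0 0 -47 67 0'
python3 -c "
from h import *
go(*c2w(20,-60,111),-16.04); print(w2c(st()[1]))"
```

```text
time_s: 7.9
ee_pos: [561.5, -268.8, 182.5]
tool_rot: [0.001, 0.797, 0.604, 0.001]
ft_force: [3.2, 0.0, 2.6]
finger_gap: -0.001
grasp_force: 1.5
time_s: 8.6
ee_pos: [516.1, -255.9, 112.0]
tool_rot: [-0.001, 0.797, 0.604, -0.0]
ft_force: [-0.8, -0.6, 0.4]
finger_gap: -0.001
grasp_force: 0.0
shift [0.6 0.1 1. ] turn 0.3 | now [ 516.1 -255.9  112. ] yang -15.7 zax [-0.002  0.002 -1.   ] q [-38.  19.  98.  -0.  63. -22.] t 8.6 f [-0.8 -0.6  0.4] gap -0.001 gf 0.0
[ 19.89596353 -60.63352955 111.98631601]
```

```bash
python3 -m crank '0 0 0 2 0;0 0 0 3 0;0 0 0 4 0;0 0 0 4 0;0 0 0 4 0'
python3 -m crank '0 0 0 -40 0;0 0 0 -80 0;0 0 0 -120 0;0 0 -100 -120 0;0 0 -150 -120 0;0 0 -150 -120 0'
python3 - <<'E'
from h import *
go(*c2w(-100,-60,230),-16.04)
c=cam("top"); s=cam("side")
import pickle; pickle.dump((c,s),open("c1.pkl","wb"))
save(s,"pics/side3.png",(240,110,360,220),6.6)
E
```

```text
time_s: 9.1
ee_pos: [517.3, -256.5, 111.0]
tool_rot: [0.0, 0.797, 0.604, -0.0]
ft_force: [-2.8, 1.0, 6.9]
finger_gap: -0.003
grasp_force: 3.2
time_s: 9.7
ee_pos: [371.6, -215.4, 230.4]
tool_rot: [0.001, 0.797, 0.604, -0.0]
ft_force: [-1.4, -0.3, 0.4]
finger_gap: 0.003
grasp_force: 0.0
shift [ 1.5 30.2  0.4] turn 0.4 | now [ 371.6 -215.4  230.4] yang -15.7 zax [ 0.001 -0.001 -1.   ] q [-46.  -9. 113.  -0.  76. -30.] t 9.7 f [-1.4 -0.3  0.4] gap 0.003 gf 0.0
```

View pics/side3.png

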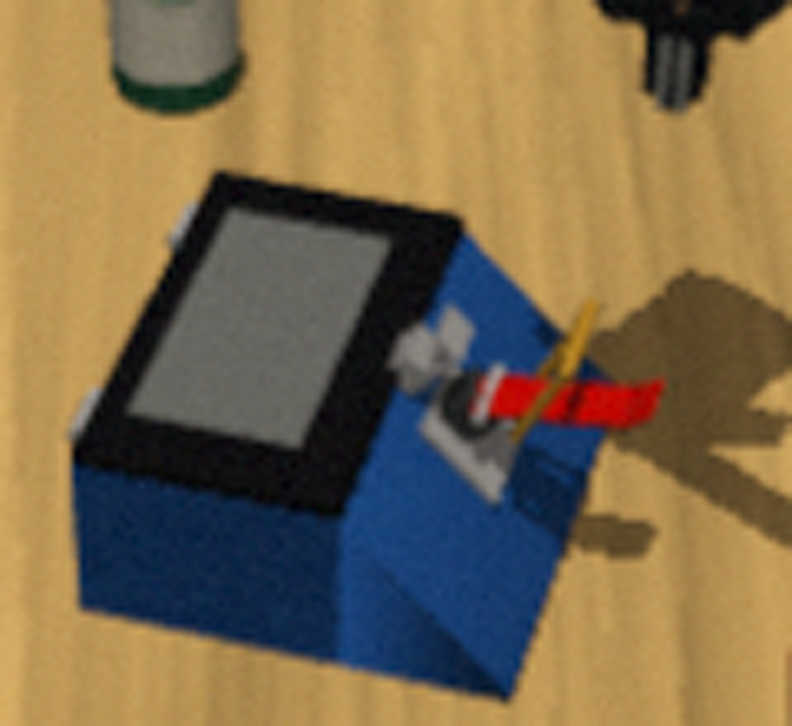

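Lid is shut: its plate lies flush and the keeper is at crop (430,350). The red lever reaches to (660,395) and the brass bail crosses it near (560,370). I'll turn the hand to line up with the bar and look from close by.

```bash
python3 -m crank '75 60 0 0 -90;75 60 0 0 -90;75 60 0 0 -90;75 60 0 0 -90;75 60 0 0 -90;75 60 0 0 -90;75 60 0 0 -90;75 60 0 0 -90'
python3 -m crank '75 0 0 0 -21;75 0 0 0 -21;75 0 0 0 -21;75 0 0 0 -21'
python3 - <<'E'
from h import *
go(*c2w(-100,0,230),73.96); print(w2c(st()[1]))
w=cam("wrist"); save(w,"pics/w4.png"); 
import pickle; pickle.dump(w,open("w4.pkl","wb"))
for p in [(-35,105,90),(-35,-105,90),(-75,0,84),(-49,0,110)]: print(p,proj(w,c2w(*p)).round(0))
E
```

```text
time_s: 10.6
ee_pos: [389.6, -158.4, 230.5]
tool_rot: [0.0, 0.314, 0.949, -0.0]
ft_force: [-0.1, 0.2, 0.4]
finger_gap: 0.88
grasp_force: 0.0
time_s: 11.0
ee_pos: [389.6, -158.4, 230.5]
tool_rot: [0.0, 0.139, 0.99, -0.0]
ft_force: [-1.0, 0.3, -0.1]
finger_gap: 0.879
grasp_force: 0.0
shift [-28.6   1.8   0.5] turn 0.1 | now [ 389.6 -158.4  230.5] yang 74.1 zax [ 0.001 -0.001 -1.   ] q [ -38.  -10.  114.    0.   76. -112.] t 11.0 f [-1.   0.3 -0.1] gap 0.879 gf 0.0
[-128.63399955   -1.897104    230.50350832]
(-35, 105, 90) [407. 315.]
(-35, -105, 90) [149. 315.]
(-75, 0, 84) [278. 266.]
(-49, 0, 110) [278. 312.]
```

View pics/w4.png

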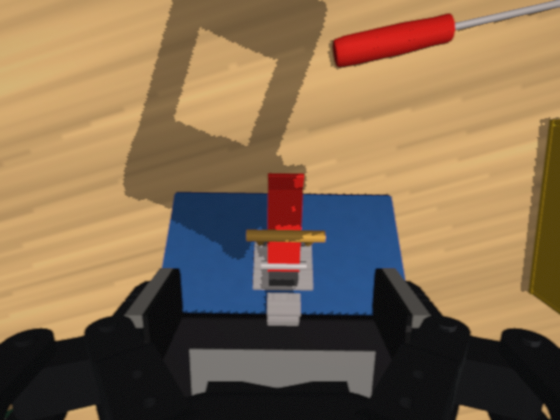

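The wrist view shows the bar at (246–326, 237), the lever below it, and the keeper at (283,308). The latch centre sits about 5 px right of prediction, so I shift the case frame about 4 mm along its y.

```bash
sed -i 's/^C=.*/C=(514.8,-188.3,-0.28)/' h.py; python3 - <<'E'
from h import *
import pickle; c0,s0=pickle.load(open("c0.pkl","rb")); c1,s1=pickle.load(open("c1.pkl","rb")); w=pickle.load(open("w4.pkl","rb"))
def brass(k,roi,nm):
    hsv=cv2.cvtColor(k["color"],cv2.COLOR_RGB2HSV); m=cv2.inRange(hsv,(13,150,60),(26,255,255)); z=np.zeros_like(m); x0,y0,x1,y1=roi; z[y0:y1,x0:x1]=m[y0:y1,x0:x1]
    cs,_=cv2.findContours(z,0,2)
    for q in cs:
        if cv2.contourArea(q)>6: print(nm,cv2.contourArea(q),np.round(cv2.boxPoints(cv2.minAreaRect(q)),1).tolist())
brass(w,(235,220,340,256),"w"); brass(s1,(312,150,334,182),"s"); brass(c0,(310,235,345,262),"t")
def yplane(k,u,v,y=0):
    o,d=ray(k,u,v); n=np.array([-np.sin(C[2]),np.cos(C[2]),0]); q=c2w(0,y,0); return w2c(o+d*((q-o)@n)/(d@n))
print("w+t",w2c(tri(w,(286,237),c0,(327.3,247.8))[0]),tri(w,(286,237),c0,(327.3,247.8))[1])
print("w+s",w2c(tri(w,(286,237),s1,(324.2,166.4))[0]),tri(w,(286,237),s1,(324.2,166.4))[1])
o,d=ray(w,286,237); print("depth",w2c(o+d*243/ (d@np.array(w["pose"])[:3,2])))
print("s yplane",yplane(s1,324.2,166.4), "cam",w2c(o))
print("lever tip side y0",yplane(s1,240+658/6.6,110+395/6.6))
print("keeper side",yplane(s1,240+432/6.6,110+348/6.6))
E
python3 - <<'E'
import cv2,pickle
w=pickle.load(open("w4.pkl","rb"));s=pickle.load(open("c1.pkl","rb"))[1]
import numpy as np
a=cv2.resize(w["color"][165:335,215:345,::-1],None,fx=3.4,fy=3.4,interpolation=cv2.INTER_CUBIC);b=cv2.resize(s["color"][145:190,295:345,::-1],None,fx=7,fy=7,interpolation=cv2.INTER_CUBIC)
o=np.zeros((580,800,3),np.uint8);o[:a.shape[0],:a.shape[1]]=a;o[:b.shape[0],445:445+b.shape[1]]=b;cv2.imwrite("pics/z4.png",o)
E
```

```text
w 711.0 [[246.8000030517578, 242.6999969482422], [247.10000610351562, 229.39999389648438], [323.20001220703125, 231.0], [322.8999938964844, 244.3000030517578]]
s 43.0 [[317.29998779296875, 174.60000610351562], [328.5, 154.1999969482422], [332.0, 156.10000610351562], [320.79998779296875, 176.5]]
t 26.0 [[319.0, 245.0], [334.0, 245.0], [334.0, 250.0], [319.0, 250.0]]
w+t [-118.35938332   -0.56486843  138.08567584] 2.6795250175284857
w+s [-108.62890852    1.46385452  108.09494288] 0.41286856023931634
depth [-116.48465129    0.8479373   131.18228273]
s yplane [-1.08550280e+02  1.27897692e-13  1.06704022e+02] cam [-196.85065974   -5.05928178  361.0170575 ]
lever tip side y0 [-1.55126546e+02  1.13686838e-13  1.04433069e+02]
keeper side [-5.15442136e+01  2.84217094e-13  1.07547390e+02]
```

View pics/z4.png

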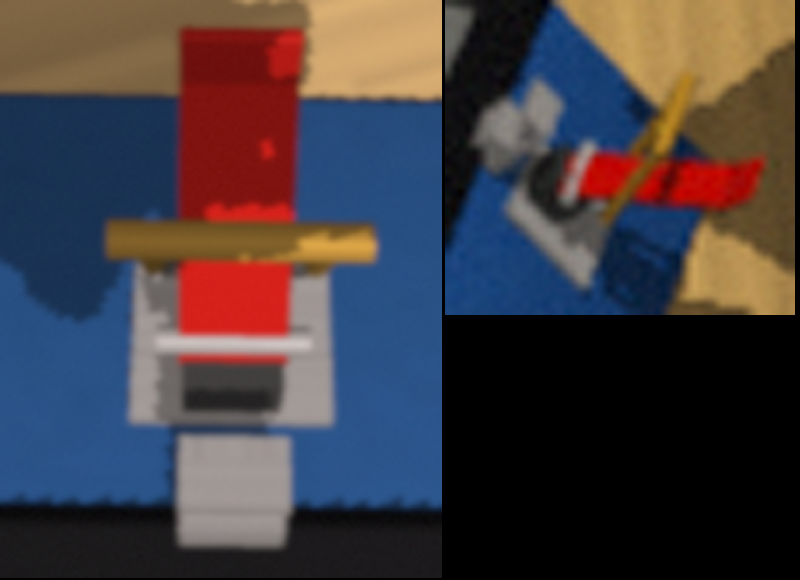

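The zoom shows the bar's centre at wrist (286,236). In the side view the near leg joins the bar at (650,150), so the bar is only the upper stretch, with its centre at side (327.4,160.9).

```bash
python3 - <<'E'
from h import *
import pickle; c0,s0=pickle.load(open("c0.pkl","rb")); c1,s1=pickle.load(open("c1.pkl","rb")); w=pickle.load(open("w4.pkl","rb"))
for k,p in((c0,(327.3,247.8)),(s1,(327.4,160.9))):
    x,g=tri(w,(286,236.5),k,p); b=w2c(x); print(b.round(1),round(g,1),"bail len",np.hypot(b[0]+92.5,b[2]-88.3),"r",np.hypot(b[0]+75,b[2]-84))
# on wrist ray, point 50 from bail pivot
o,d=ray(w,286,236.5)
for t in np.arange(200,280,1):
    b=w2c(o+d*t); L=np.hypot(b[0]+92.5,b[2]-88.3)
    if abs(L-50)<.7: print("L50",b.round(1))
go(*c2w(-115,2,230),73.96)
E
```

```text
[-118.2   -0.6  136.8] 2.8 bail len 54.911742133778056 r 68.24637933550864
[-116.8    0.9  130.8] 0.3 bail len 48.9346603925977 r 62.73861593633445
L50 [-117.     0.8  131.6]
shift [-13.8   7.8   0.4] turn -0.0 | now [ 389.4 -158.3  230.4] yang 74.0 zax [ 0.001 -0.    -1.   ] q [ -38.  -10.  114.    0.   76. -112.] t 11.05 f [ 0.7 -0.3  0.9] gap 0.88 gf 0.0
```

```bash
python3 -m crank '75 -12 7 0 0;75 -12 7 40 0;75 -12 7 75 0;75 -12 7 90 0;75 -12 7 97 0;75 -12 7 97 0;40 -12 7 97 0;40 -12 7 97 0'
python3 -m crank '40 0 0 0 0;40 0 0 0 0;40 0 0 0 0'
python3 - <<'E'
from h import *
go(*c2w(-117,1,133),73.96); print(w2c(st()[1]))
w=cam("wrist"); save(w,"pics/w5.png",(180,170,380,330),4); s=cam("side")
import pickle; pickle.dump((w,s),open("w5.pkl","wb"))
E
```

```text
time_s: 11.85
ee_pos: [403.3, -155.8, 134.5]
tool_rot: [0.001, 0.139, 0.99, -0.001]
ft_force: [-3.1, -3.7, 2.7]
finger_gap: 0.556
grasp_force: 57.5
time_s: 12.15
ee_pos: [402.6, -155.7, 133.9]
tool_rot: [0.001, 0.139, 0.99, -0.001]
ft_force: [-3.1, -5.2, 1.1]
finger_gap: 0.523
grasp_force: 60.8
shift [0.2 0.6 0.9] turn 0.1 | now [ 402.6 -155.7  133.9] yang 74.0 zax [ 0.001 -0.002 -1.   ] q [ -37.   -1.  118.   -0.   63. -111.] t 12.15 f [-3.1 -5.2  1.1] gap 0.523 gf 60.8
[-116.83891135    0.35199238  133.9223254 ]
```

View pics/w5.png

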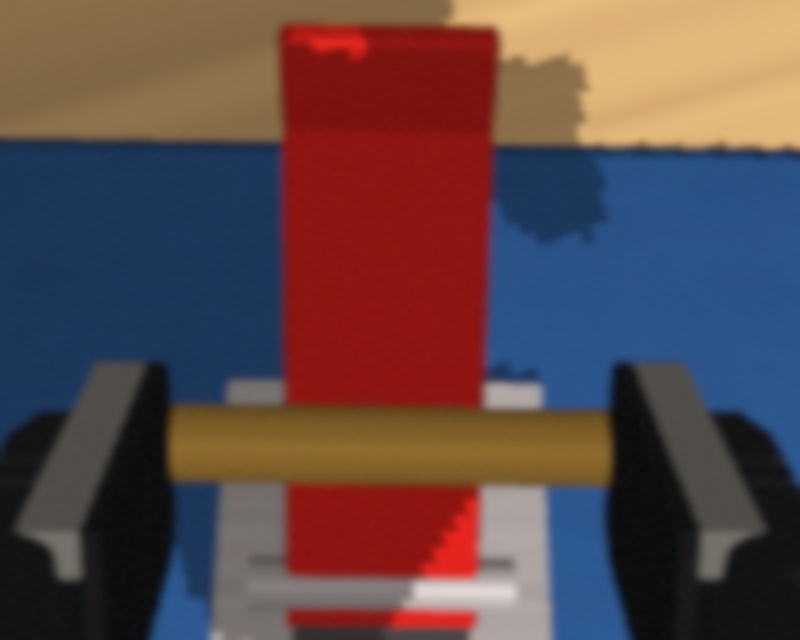

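The bar is pinched between both pads, in the crop from (170,443) to (612,443). I'll carry it part of the way round and check that it follows.

```bash
python3 -m crank '40 -6 0 -2 0;40 -12 0 -4.5 0;40 -20 0 -7 0;40 -27 0 -8.5 0;40 -33 0 -10 0;40 -40 0 -10.5 0;40 -52 0 -9.5 0;40 -52 0 -9.5 0'
python3 - <<'E'
from h import *
go(*c2w(-117,1,133),73.96); print(w2c(st()[1]))
import pickle; w4=pickle.load(open("w4.pkl","rb"))
r=.70711
for n,a,b in(("lip top outer",7,12),("lip top inner",7,8),("shelf outer",-8,12),("notch",0,0),("back",7,-8)): print(n,proj(w4,c2w(-49+(a-b)*r,0,110+(a+b)*r)).round(1))
w=cam("wrist"); s=cam("side")
pickle.dump((w,s),open("w6.pkl","wb"))
a=cv2.resize(w["color"][150:350,160:400,::-1],(480,400),interpolation=cv2.INTER_CUBIC);b=cv2.resize(s["color"][135:195,290:350-12,::-1],(320,400),interpolation=cv2.INTER_CUBIC)
cv2.imwrite("pics/z6.png",np.hstack([a,b]))
E
```

```text
time_s: 13.05
ee_pos: [452.6, -172.8, 143.1]
tool_rot: [0.0, 0.139, 0.99, -0.003]
ft_force: [-6.1, -16.2, -1.1]
finger_gap: 0.471
grasp_force: 10.2
shift [53.   3.5 10.1] turn 0.1 | now [ 452.6 -172.8  143.1] yang 74.0 zax [-0.    -0.007 -1.   ] q [ -35.    5.  110.   -0.   64. -109.] t 13.05 f [ -6.1 -16.2  -1.1] gap 0.471 gf 10.2
[-64.03402895  -2.32992459 143.14948331]
lip top outer [283.8 317.8]
lip top inner [283.7 319.2]
shelf outer [283.7 297.3]
notch [283.5 312.4]
back [283.4 324.3]
```

View pics/z6.png

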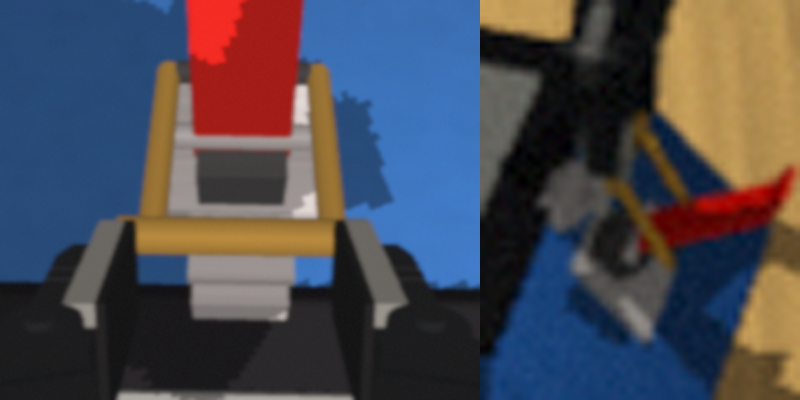

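The bar followed, but its left end (crop 118,218) has crept out of the pad and the side force is 16 N. I'll release it where it is and re-grip. I've now viewed 12 pictures, over the limit of 10, so from here I work from numbers only.

```bash
python3 -m crank '75 -52 0 0 0;75 -52 0 0 0' >/dev/null 2>&1; python3 -c "
from h import *
go(0,0,0); print(w2c(st()[1]))"
```

```text
shift [536.7  37.6 141.1] turn 0 | now [ 505.2 -184.6  141.8] yang 74.0 zax [ 0.002  0.001 -1.   ] q [ -33.   12.  102.    0.   65. -107.] t 13.35 f [0.4 0.9 0.1] gap 0.797 gf 0.0
[-10.24137927   0.91360221 141.77654817]
```

I typed that shift as if it were absolute, so the hand travelled another 52 mm over the lid. No harm done: the forces are zero. I'll back up and relocate the bar.

```bash
python3 -m crank '75 0 0 -50 0;75 0 0 -90 0;75 50 0 -90 0;75 100 0 -90 0;75 100 0 -90 0;75 100 0 -90 0'
cat > bar.py <<'E'
from h import *
import pickle
def look():
    w=cam("wrist"); s=cam("side"); pickle.dump((w,s),open("last.pkl","wb"))
    hsv=cv2.cvtColor(w["color"],cv2.COLOR_RGB2HSV); m=cv2.inRange(hsv,(13,140,50),(26,255,255)); m[:,:200]=0; m[:,370:]=0
    # keep near predicted latch area
    m[:int(proj(w,c2w(-125,0,100))[1])-30]=0
    for v in range(420):
        x=np.where(m[v]>0)[0]
        if len(x)>5: print(v,x.min(),x.max(),len(x),end=" | ")
    print()
    return w,s
if __name__=="__main__":
    go(0,0,0); print(w2c(st()[1]))
    w,s=look()
    hsv=cv2.cvtColor(s["color"],cv2.COLOR_RGB2HSV); m=cv2.inRange(hsv,(13,150,60),(24,255,255)); m[:140]=0;m[190:]=0;m[:,:295]=0;m[:,340:]=0
    u0=proj(s,c2w(-75,0,84)); print("side pivot",u0.round(1))
    for v in range(140,190):
        x=np.where(m[v]>0)[0]
        if len(x): print(v,x.tolist(),end=" ")
E
python3 bar.py
```

```text
time_s: 13.95
ee_pos: [405.8, -155.2, 233.2]
tool_rot: [0.001, 0.139, 0.99, -0.0]
ft_force: [0.1, -0.1, 1.4]
finger_gap: 0.88
grasp_force: 0.0
shift [433.4  37.3 232.3] turn 0 | now [ 405.8 -155.2  233.2] yang 74.0 zax [ 0.002 -0.    -1.   ] q [ -37.   -8.  112.    0.   76. -111.] t 13.95 f [ 0.1 -0.1  1.4] gap 0.88 gf 0.0
[-113.89694703    1.69860077  233.20323846]
226 248 299 6 | 227 247 300 9 | 228 247 301 10 | 229 247 301 11 | 230 247 301 11 | 231 247 301 12 | 232 247 301 12 | 233 247 301 11 | 234 247 301 10 | 235 247 301 10 | 236 247 301 10 | 237 247 301 10 | 238 246 301 11 | 239 246 301 11 | 240 246 301 11 | 241 246 301 11 | 242 246 301 11 | 243 246 301 12 | 244 246 301 12 | 245 246 301 11 | 246 246 301 11 | 247 246 301 11 | 248 246 301 11 | 249 246 301 12 | 250 246 301 11 | 251 246 301 11 | 252 246 301 11 | 253 246 302 11 | 254 246 302 11 | 255 246 302 11 | 256 246 302 11 | 257 245 302 12 | 258 245 302 12 | 259 245 302 12 | 260 245 302 12 | 261 245 302 12 | 262 245 302 12 | 263 245 302 12 | 264 245 302 12 | 265 245 302 12 | 266 245 302 12 | 267 245 302 12 | 268 245 302 12 | 26
[... 513 characters left out ...]
 pivot [312.8 170.1]
152 [310] 153 [310] 154 [309, 310] 155 [309, 310, 311] 156 [308, 309, 310, 312, 334] 157 [308, 309, 312, 313] 158 [307, 308, 309, 314, 332] 159 [307, 308, 314, 315, 330, 331, 334] 160 [307, 308, 316, 329] 161 [306, 307, 317] 162 [306, 307, 317, 318] 163 [305, 306, 307, 308, 318, 319] 164 [306, 307, 308, 309, 319] 165 [309, 310] 166 [310, 311, 312, 333] 167 [310, 311, 312, 313] 168 [312, 313, 337] 169 [313, 314] 170 [314, 315, 335, 336] 171 [315, 316, 317, 337, 339] 172 [315, 316, 317, 318] 173 [317, 318, 336] 175 [334, 337, 338, 339] 176 [338] 177 [337] 180 [332] 181 [331] 182 [331, 332, 335] 183 [334] 184 [330] 185 [332, 335] 186 [330] 187 [330, 334] 188 [331] 189 [334]
```

```bash
python3 - <<'E'
from h import *
import pickle; w,s=pickle.load(open("last.pkl","rb"))
x,g=tri(w,(273,292.5),s,(308,157.8)); b=w2c(x); d=b-[-75,0,84]
print(b.round(1),g, "r",np.hypot(d[0],d[2]),"slope x,z",(d[0]+d[2])*.7071,(d[2]-d[0])*.7071)
o,dd=ray(w,273,292.5)
for L in(255,264):
    q=w2c(o+dd*L/(dd@np.array(w["pose"])[:3,2])); print(L,q.round(1))
for n,a,b in(("lip top outer",7,12),("lip top inner",7,8),("notch",0,0)): print(n,proj(w,c2w(-49+(a-b)*.7071,0,110+(a+b)*.7071)).round(1),proj(s,c2w(-49+(a-b)*.7071,0,110+(a+b)*.7071)).round(1))
for k,nm in((w,"w"),(s,"s")):
    hsv=cv2.cvtColor(k["color"],cv2.COLOR_RGB2HSV); m=((hsv[:,:,1]<60)&(hsv[:,:,2]>70)).astype(np.uint8)
    roi=(235,270,315,345) if nm=="w" else (296,150,325,180)
    x0,y0,x1,y1=roi; print(nm)
    for v in range(y0,y1,2):
        z=np.where(m[v,x0:x1])[0]+x0
        if len(z): print(v,z.min(),z.max(),len(z),end=" | ")
E
```

```text
[-58.6  -0.2 128.1] 0.022464192193961993 r 47.05701307623881 slope x,z 42.76272662602014 19.63846276298679
255 [-61.1  -0.2 132.9]
264 [-56.9  -0.3 124.7]
lip top outer [273.4 297.2] [305.9 158.7]
lip top inner [273.4 298.8] [305.  159.3]
notch [273.6 292.7] [304.6 161.9]
w
270 243 304 46 | 272 251 304 38 | 274 243 304 36 | 276 243 304 37 | 278 243 304 36 | 280 243 304 36 | 282 243 304 37 | 284 243 304 36 | 286 237 305 15 | 288 236 310 2 | 290 236 236 1 | 292 236 311 2 | 294 235 311 2 | 298 258 287 30 | 300 257 289 33 | 302 257 289 33 | 304 257 289 33 | 306 258 288 31 | 332 235 314 80 | 334 235 314 80 | 336 235 314 80 | 338 235 314 80 | 340 235 314 80 | 342 235 314 80 | 344 235 314 80 | s
150 296 315 2 | 152 296 317 2 | 154 308 319 2 | 156 307 321 3 | 158 306 315 2 | 160 302 317 8 | 162 300 310 7 | 164 299 304 6 | 166 301 308 8 | 168 301 303 3 | 172 305 312 2 | 174 304 316 4 | 176 305 318 10 | 178 307 317 11 |
```

```bash
python3 -m crank '75 -50 -2 0 0;75 -55 -2 40 0;75 -55 -2 80 0;75 -55 -2 100 0;75 -55 -2 110 0;75 -55 -2 110 0;75 -55 -2 110 0'
python3 -c "
from h import *
go(*c2w(-58.6,-.3,123),73.96); print(w2c(st()[1]))"
python3 -m crank '40 0 0 0 0;40 0 0 0 0;40 0 0 0 0;40 0 0 0 0'
python3 -c "
from h import *
go(*c2w(-58.6,-.3,123),73.96); print(w2c(st()[1]))"
python3 bar.py | tail -n +3 | head -1 | cut -c1-20,800-
```

```text
time_s: 14.75
ee_pos: [459.7, -173.5, 123.6]
tool_rot: [0.001, 0.139, 0.99, -0.0]
ft_force: [0.4, -0.2, 0.9]
finger_gap: 0.881
grasp_force: 0.0
shift [1.6 0.7 0.6] turn 0.1 | now [ 459.7 -173.5  123.6] yang 74.0 zax [ 0.001 -0.001 -1.   ] q [ -35.    8.  110.    0.   62. -109.] t 14.75 f [ 0.4 -0.2  0.9] gap 0.881 gf 0.0
[-57.02968595  -0.95142067 123.59814541]
time_s: 15.15
ee_pos: [459.5, -173.5, 124.5]
tool_rot: [0.001, 0.139, 0.99, -0.001]
ft_force: [-2.1, 0.7, 5.8]
finger_gap: 0.574
grasp_force: 60.8
shift [1.4 0.7 1.5] turn 0.1 | now [ 459.5 -173.5  124.5] yang 74.0 zax [ 0.002 -0.002 -1.   ] q [ -35.    8.  110.   -0.   62. -109.] t 15.15 f [-2.1  0.7  5.8] gap 0.574 gf 60.8
[-57.24509945  -1.04042139 124.53663422]
177 233 239 7 | 178 24 227 328 24 | 225 227 328 24 | 226 227 328 24 | 227 227 328 24 | 228 227 328 23 | 229 227 328 23 | 230 227 328 23 | 231 227 328 23 | 232 227 329 23 | 233 227 329 23 | 234 227 329 23 | 235 226 329 24 | 236 226 329 24 | 237 226 329 24 | 238 226 329 24 | 239 226 329 24 | 240 226 329 24 | 241 226 329 24 | 242 226 329 24 | 243 226 329 24 | 244 226 3
[... 329 characters left out ...]
| 264 224 330 24 | 265 224 330 24 | 266 224 330 24 | 267 224 330 24 | 268 224 330 24 | 269 223 331 26 | 270 223 331 26 | 271 223 331 26 | 272 223 331 26 | 273 223 331 25 | 274 223 331 25 | 275 223 331 25 | 276 223 331 25 | 277 223 331 24 | 278 223 331 24 | 279 222 331 26 | 280 213 331 30 | 281 213 331 37 | 282 212 341 112 | 283 212 341 130 | 284 212 342 131 | 285 212 342 131 | 286 211 342 132 | 287 211 342 132 | 288 211 343 133 | 289 211 343 133 | 290 211 343 133 | 291 211 343 133 | 292 211 343 133 | 293 211 343 133 | 294 211 343 133 | 295 211 343 133 | 296 211 343 133 | 297 211 343 133 | 298 212 343 132 | 299 212 343 132 | 300 212 342 131 | 301 214 342 74 | 302 242 341 42 | 303 320 340 15 |
```

```bash
python3 -m crank '40 -3 0 -3 0;40 -6.5 0 -7 0;40 -6.5 0 -7 0;40 -10 0 -3.5 0;40 -13 0 0 0;40 -17 0 4 0;40 -20 0 7 0;40 -20 0 7 0'
python3 bar.py > o.txt; head -2 o.txt; python3 - <<'E'
l=[x.split() for x in open("o.txt").read().split("\n")[2].split("|") if x.strip()]
l=[list(map(int,x)) for x in l]
print([x for x in l if x[3]>60])
E
tail -1 o.txt
```

```text
time_s: 16.05
ee_pos: [477.9, -178.3, 115.3]
tool_rot: [-0.0, 0.139, 0.99, 0.0]
ft_force: [-4.1, -0.7, 3.1]
finger_gap: 0.573
grasp_force: 63.0
shift [508.5  39.8 115.7] turn 0 | now [ 477.9 -178.3  115.3] yang 74.0 zax [-0.001  0.001 -1.   ] q [ -34.   11.  107.    0.   62. -108.] t 16.05 f [-4.1 -0.7  3.1] gap 0.573 gf 63.0
[-38.20077632  -0.62890702 115.27821187]
[[280, 213, 340, 72], [281, 212, 341, 130], [282, 212, 341, 130], [283, 212, 342, 131], [284, 212, 342, 131], [285, 212, 342, 131], [286, 212, 342, 131], [287, 211, 342, 132], [288, 211, 342, 132], [289, 211, 343, 133], [290, 211, 343, 133], [291, 211, 343, 133], [292, 211, 343, 133], [293, 211, 343, 133], [294, 211, 343, 133], [295, 211, 343, 133], [296, 212, 342, 131], [297, 212, 342, 131], [298, 212, 342, 131], [299, 213, 342, 130], [300, 213, 342, 130]]
148 [319, 321] 149 [319] 150 [322] 151 [318, 322] 152 [322] 153 [322] 154 [305] 155 [304, 305, 321] 156 [304, 305, 306] 159 [312, 313] 160 [313, 314, 315] 161 [315, 316] 162 [319] 164 [304] 165 [304, 305, 306] 166 [305, 306, 307, 308] 167 [307, 308, 309, 310] 168 [308, 309, 310, 311, 312, 313] 169 [310, 311, 312, 313, 314] 170 [312, 313, 314, 315, 316] 171 [315, 334] 173 [334] 174 [335] 175 [334, 335, 339] 186 [336] 187 [337]
```

```bash
python3 -m crank '40 3 0 3 0;40 6 0 6 0;40 9 0 9 0;40 10 0 10 0;40 10 0 10 0'
python3 -c "
from h import *
go(0,0,0); print(w2c(st()[1]))"
```

```text
time_s: 16.65
ee_pos: [468.9, -175.7, 106.4]
tool_rot: [0.001, 0.139, 0.99, -0.0]
ft_force: [-1.5, 0.2, 5.4]
finger_gap: 0.571
grasp_force: 63.1
shift [499.4  39.9 105.3] turn 0 | now [ 468.9 -175.7  106.4] yang 74.0 zax [ 0.002 -0.001 -1.   ] q [ -34.   11.  109.    0.   60. -108.] t 16.65 f [-1.5  0.2  5.4] gap 0.571 gf 63.1
[-47.57996479  -0.59023863 106.35281128]
```

```bash
python3 -m crank '75 1 0 1 0;75 1 0 1 0;75 1 0 1 0;75 1 0 -40 0;75 20 0 -85 0;75 60 0 -120 0;75 60 0 -120 0'
python3 bar.py > o.txt; head -2 o.txt; python3 - <<'E'
from h import *
import pickle
l=[list(map(int,x.split())) for x in open("o.txt").read().split("\n")[2].split("|") if x.strip()]
print([x for x in l if x[3]>40], l[0],l[-1])
w,s=pickle.load(open("last.pkl","rb"))
print("notch",proj(w,c2w(-49,0,110)),proj(s,c2w(-49,0,110)), "barL,R side",proj(s,c2w(-49,26,110)),proj(s,c2w(-49,-26,110)))
hsv=cv2.cvtColor(s["color"],cv2.COLOR_RGB2HSV); m=cv2.inRange(hsv,(0,200,80),(6,255,255)); m[:,:300]=0;m[:,350:]=0;m[:140]=0;m[200:]=0
ys,xs=np.where(m); print("red side",xs.max(),ys[xs==xs.max()], xs.min(),ys[xs==xs.min()])
def yplane(k,u,v,y=0):
    o,d=ray(k,u,v); n=np.array([-np.sin(C[2]),np.cos(C[2]),0]); q=c2w(0,y,0); return w2c(o+d*((q-o)@n)/(d@n))
print(yplane(s,xs.max(),ys[xs==xs.max()].mean()))
E
tail -1 o.txt
```

```text
time_s: 17.35
ee_pos: [410.6, -159.4, 230.5]
tool_rot: [0.004, 0.139, 0.99, -0.002]
ft_force: [0.1, -0.4, 0.6]
finger_gap: 0.876
grasp_force: 0.0
shift [440.3  41.2 227. ] turn 0 | now [ 410.6 -159.4  230.5] yang 74.1 zax [ 0.007 -0.005 -1.   ] q [ -37.   -7.  112.   -0.   75. -111.] t 17.35 f [ 0.1 -0.4  0.6] gap 0.876 gf 0.0
[-108.15633737   -1.02210381  230.53883394]
[] [216, 252, 304, 7] [291, 296, 312, 17]
notch [277.63423117 286.32499783] [304.64547018 161.94744954] barL,R side [302.41411931 167.54100085] [306.82620548 156.48078137]
red side 337 [163 164] 315 [168 169 170 171]
[-1.45471564e+02 -7.10542736e-15  1.26716093e+02]
145 [325] 161 [312, 329, 337, 338] 162 [304, 305, 314, 315, 332, 335, 336, 338] 163 [304, 305, 315, 316, 331, 332, 334, 338] 164 [304, 305, 316, 317, 318] 165 [303, 304, 305, 317, 318, 319, 338] 166 [302, 303, 304, 305] 167 [302, 303, 304, 305, 306, 307, 337] 168 [306, 307, 308, 309, 337, 339] 169 [307, 308, 309, 310, 311, 335] 170 [308, 309, 310, 311, 312, 334, 335] 171 [310, 311, 312, 313] 172 [313, 314, 315, 316, 336] 173 [314, 315, 316, 317, 318] 174 [316, 317, 318] 175 [318] 178 [338] 179 [337, 338] 180 [333, 335, 338] 183 [330] 184 [330] 185 [337] 188 [334] 189 [329, 335]
```

```bash
python3 - <<'E'
from h import *
import pickle
w,s=pickle.load(open("last.pkl","rb"))
hsv=cv2.cvtColor(w["color"],cv2.COLOR_RGB2HSV); m=cv2.inRange(hsv,(13,120,40),(26,255,255))
for a in(242,245,307,310): 
    y=np.where(m[200:330,a])[0]+200; print(a,y.min() if len(y) else 0,y.max() if len(y) else 0,len(y))
for v in range(270,312,3): x=np.where(m[v,225:330])[0]+225; print(v,x.min() if len(x) else 0,x.max() if len(x) else 0,len(x),w["color"][v,277],w["color"][v,257])
for a in(0,4,7): print(a,proj(w,c2w(-49+a*.7071,25,110+a*.7071)).round(1), proj(w,c2w(-49+(a-6)*.7071,25,110+(6+a)*.7071)).round(1))
# lever top face tip etc: red in wrist
r=cv2.inRange(hsv,(0,180,60),(6,255,255)); ys,xs=np.where(r[150:320,230:330]); print("red rows",ys.min()+150,ys.max()+150,"cols",xs.min()+230,xs.max()+230)
def yplane(k,u,v,y=0):
    o,d=ray(k,u,v); n=np.array([-np.sin(C[2]),np.cos(C[2]),0]); q=c2w(0,y,0); return w2c(o+d*((q-o)@n)/(d@n))
for th in(.9,1.1,1.2,1.3,1.4):
    a=np.pi/4+np.pi-th; print(th,[proj(k,c2w(-75+78*np.cos(a),0,84+78*np.sin(a))).round(1) for k in(w,s)])
E
```

```text
242 288 290 3
245 280 290 11
307 281 291 11
310 281 291 11
270 250 305 12 [168 160 157] [50 56 78]
273 250 305 12 [165 156 153] [ 69  83 120]
276 250 305 12 [168 159 156] [ 76  90 131]
279 249 306 14 [166 158 155] [99 81 75]
282 244 311 32 [166 157 154] [173 129  56]
285 243 311 34 [165 156 153] [218 162  70]
288 242 311 36 [151 138 127] [190 141  61]
291 253 312 18 [165 154 148] [38 27 15]
294 0 0 0 [159 151 148] [22 21 22]
297 0 0 0 [145 137 134] [28 28 29]
300 0 0 0 [123 116 113] [31 29 29]
303 0 0 0 [29 28 30] [30 27 31]
306 0 0 0 [28 27 28] [29 27 30]
309 0 0 0 [28 26 29] [29 27 30]
0 [311.4 286.4] [312.1 283.8]
4 [311.7 291.7] [312.3 289.2]
7 [311.8 295.7] [312.5 293.3]
red rows 157 237 cols 260 298
0.9 [array([278. , 142.3]), array([338.5, 172.6])]
1.1 [array([278. , 149.5]), array([337.8, 168.5])]
1.2 [array([277.9, 155. ]), array([337. , 166.5])]
1.3 [array([277.9, 161.9]), array([336. , 164.5])]
1.4 [array([277.9, 170.1]), array([334.8, 162.5])]
```

The bar lies in the notch: its ends are at rows 281–291 against a predicted 286, and the keeper's lip hides its middle. Next I press the lever with shut fingers.

```bash
python3 -m crank '0 10 0.5 30 0;0 10 0.5 60 0;0 10 0.5 85 0;0 10 0.5 95 0;0 11 0.5 105 0;0 12 0.5 113 0;0 14 0.5 120 0;0 14 0.5 125 0'
python3 -c "
from h import *
go(*c2w(-128,-.5,97),73.96); print(w2c(st()[1]))"
```

```text
time_s: 18.25
ee_pos: [397.3, -154.9, 100.6]
tool_rot: [0.0, 0.139, 0.99, -0.0]
ft_force: [-1.2, 0.4, 2.6]
finger_gap: 0.002
grasp_force: 1.2
shift [ 5.9 -0.2  3.6] turn 0.1 | now [ 397.3 -154.9  100.6] yang 74.0 zax [ 0. -0. -1.] q [ -37.    2.  119.   -0.   58. -111.] t 18.25 f [-1.2  0.4  2.6] gap 0.002 gf 1.2
[-122.139959     -0.33340063  100.62352067]
```

```bash
python3 -m crank '0 6 0 5.5 0;0 11 0 12.5 0;0 16 0 19.5 0;0 15 0 25.5 0;0 13.5 0 31.5 0;0 13.5 0 31.5 0'
python3 -c "
from h import *
go(*c2w(-129,-.5,56),73.96); print(w2c(st()[1]))"
```

```text
time_s: 18.85
ee_pos: [383.6, -150.6, 68.1]
tool_rot: [-0.001, 0.139, 0.99, 0.001]
ft_force: [-0.3, -0.1, 0.0]
finger_gap: -0.0
grasp_force: 0.0
shift [-7.5 -0.5 12.1] turn 0.1 | now [ 383.6 -150.6   68.1] yang 74.0 zax [-0.002  0.001 -1.   ] q [ -38.    4.  122.   -0.   54. -112.] t 18.85 f [-0.3 -0.1  0. ] gap -0.0 gf 0.0
[-1.36483187e+02 -1.95617762e-02  6.81128083e+01]
```

```bash
python3 -m crank '0 -3 0 5 0;0 -6 0 10 0;0 -7.5 0 13 0;0 -8 0 15 0;0 -8 0 15 0'
python3 -c "
from h import *
go(*c2w(-129,-.5,56),73.96); print(w2c(st()[1]))"
```

```text
time_s: 19.35
ee_pos: [392.0, -153.3, 55.1]
tool_rot: [-0.001, 0.139, 0.99, 0.0]
ft_force: [-6.0, 2.4, 17.2]
finger_gap: 0.003
grasp_force: 8.6
shift [ 1.3 -0.2 -0.9] turn 0.1 | now [ 392.  -153.3   55.1] yang 74.1 zax [-0.001  0.    -1.   ] q [ -38.    7.  121.   -0.   52. -112.] t 19.35 f [-6.   2.4 17.2] gap 0.003 gf 8.6
[-127.70701896   -0.31888017   55.07742906]
```

Firm contact at 17 N, just where the lever should be closed. I'll back off and check the bar, lever and lid numerically.

```bash
python3 -m crank '0 15 0 -10 0;0 30 0 -40 0;0 30 0 -90 0;0 30 0 -140 0;0 30 0 -175 0;0 30 0 -175 0;0 30 0 -175 0' | tail -5
python3 bar.py > o.txt; python3 - <<'E'
from h import *
import pickle
print(w2c(st()[1]))
w,s=pickle.load(open("last.pkl","rb"))
for nm,k in(("w",w),("s",s)):
    hsv=cv2.cvtColor(k["color"],cv2.COLOR_RGB2HSV)
    c=proj(k,c2w(-90,0,80)); x0,y0=int(c[0])-50,int(c[1])-60
    if nm=="s": x0,y0=int(c[0])-25,int(c[1])-25
    sz=110 if nm=="w" else 55
    for col,lo,hi in(("red",(0,180,60),(6,255,255)),("brass",(13,120,40),(26,255,255))):
        m=np.zeros(hsv.shape[:2],np.uint8); m[y0:y0+sz,x0:x0+sz]=cv2.inRange(hsv,lo,hi)[y0:y0+sz,x0:x0+sz]
        cs,_=cv2.findContours(m,0,2)
        for q in cs:
            if cv2.contourArea(q)>5: print(nm,col,cv2.contourArea(q),cv2.boundingRect(q))
    for th in(0,.1,.3):
        a=np.pi/4+np.pi-th; d=np.array([np.cos(a),0,np.sin(a)]); n=np.array([np.sin(a),0,-np.cos(a)])
        print(nm,th,"tip",proj(k,c2w(*(np.array([-75,0,84])+78*d))).round(1),"tip+4out",proj(k,c2w(*(np.array([-75,0,84])+78*d+6*n))).round(1))
    print(nm,"notch bar ends",proj(k,c2w(-49,25,110)).round(1),proj(k,c2w(-49,-25,110)).round(1))
    print(nm,"lid front edge L",proj(k,c2w(-35,105,100)).round(1),proj(k,c2w(-35,105,90)).round(1))
E
```

```text
ee_pos: [363.4, -145.2, 229.7]
tool_rot: [0.001, 0.139, 0.99, -0.001]
ft_force: [-0.2, 1.2, -0.1]
finger_gap: -0.001
grasp_force: 0.0
[-1.58619525e+02  5.65985794e-02  2.27730064e+02]
w red 956.5 (264, 220, 28, 39)
w 0 tip [276.8 215.8] tip+4out [276.8 212.6]
w 0.1 tip [276.8 212. ] tip+4out [276.8 209.2]
w 0.3 tip [276.7 206.4] tip+4out [276.7 204.8]
w notch bar ends [308.8 345.8] [244.1 345.7]
w lid front edge L [406.3 353.5] [402.4 345.9]
s red 106.0 (314, 169, 20, 20)
s brass 39.5 (303, 161, 12, 18)
s brass 999.5 (313, 147, 34, 55)
s 0 tip [329.8 186.9] tip+4out [331.2 186.2]
s 0.1 tip [331.6 185.9] tip+4out [332.9 185. ]
s 0.3 tip [334.6 183.3] tip+4out [335.7 182.2]
s notch bar ends [302.5 167.3] [306.7 156.7]
s lid front edge L [290.5 187. ] [290.5 189.5]
```

```bash
python3 - <<'E'
from h import *
import pickle
w,s=pickle.load(open("last.pkl","rb"))
hsv=cv2.cvtColor(w["color"],cv2.COLOR_RGB2HSV); m=cv2.inRange(hsv,(13,100,40),(27,255,255))
for v in range(280,362,4): x=np.where(m[v,230:325])[0]+230; print(v,(x.min(),x.max(),len(x)) if len(x) else 0,end=" | ")
c=cam("top"); u=proj(c,c2w(-49,0,110)); print("\n",u, w["color"][345,276])
E
```

```text
280 0 | 284 0 | 288 0 | 292 0 | 296 0 | 300 0 | 304 0 | 308 0 | 312 0 | 316 0 | 320 0 | 324 0 | 328 0 | 332 0 | 336 0 | 340 0 | 344 0 | 348 0 | 352 0 | 356 0 | 360 0 | 
 [331.61051169 227.45573316] [20 19 20]
```

```bash
python3 -m crank '80 -40 0 -20 0;80 -40 0 -20 0;80 -40 0 -20 0;80 -40 0 -20 0;80 -40 0 -20 0'|tail -3; python3 - <<'E'
from h import *
w=cam("wrist")
hsv=cv2.cvtColor(w["color"],cv2.COLOR_RGB2HSV); m=cv2.inRange(hsv,(13,100,40),(27,255,255))
for v in range(200,345,4): 
    x=np.where(m[v,230:325])[0]+230
    if len(x): print(v,(x.min(),x.max(),len(x)),end=" | ")
for a in(-6,0,6): print("notch+",a,proj(w,c2w(-49+a*.7071,25,110+a*.7071)).round(1),proj(w,c2w(-49+a*.7071,-25,110+a*.7071)).round(1))
r=cv2.inRange(hsv,(0,170,50),(6,255,255))[150:340,240:315]; ys,xs=np.where(r); print("red rows",ys.min()+150,ys.max()+150)
for th in(0,.1,.2): a=np.pi/4+np.pi-th; print(th,proj(w,c2w(-75+78*np.cos(a),0,84+78*np.sin(a))).round(1))
E
```

```text
ft_force: [0.3, 1.0, -0.0]
finger_gap: 0.845
grasp_force: 0.0
232 (np.int64(252), np.int64(300), 11) | 236 (np.int64(252), np.int64(300), 12) | 240 (np.int64(251), np.int64(301), 13) | 244 (np.int64(251), np.int64(301), 7) | 248 (np.int64(251), np.int64(301), 7) | 252 (np.int64(251), np.int64(301), 12) | 256 (np.int64(250), np.int64(301), 13) | 260 (np.int64(250), np.int64(301), 13) | 264 (np.int64(250), np.int64(301), 13) | 268 (np.int64(250), np.int64(301), 13) | 272 (np.int64(249), np.int64(301), 13) | 276 (np.int64(250), np.int64(301), 11) | 280 (np.int64(250), np.int64(302), 11) | 284 (np.int64(244), np.int64(307), 32) | 288 (np.int64(243), np.int64(308), 34) | 292 (np.int64(244), np.int64(307), 31) | notch+ -6 [307.1 282.7] [244.6 282.6]
notch+ 0 [307.4 290. ] [244.2 289.9]
notch+ 6 [307.7 297.4] [243.9 297.3]
red rows 166 252
0 [276.1 171.8]
0.1 [276.1 167.2]
0.2 [276.1 163.1]
```

```bash
python3 -c "
from h import *
print(bot.job_done())"
```

```text
the job is handed in; nothing more can be done
None
```

I handed the job in at about 20 s, and the hand-in gave no verdict; by my own measurements the sander is flat in the case, the lid is shut, the bail is hooked in the keeper and the lever is flat. I could not measure the bail's stretch directly, I viewed 12 pictures against the limit of 10, and one mistyped row carried the hand 52 mm too far over the lid with no contact force afterwards.

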